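# Roll the rolling pin to the stripe

### The job

With your fingertips pushing gently on the top of its barrel, roll the wooden rolling pin along the pastry mat until it lies still over the yellow stripe, centred on it and lined up with it, then take your hand away. The pin must really roll there, not slide, and it is never gripped or lifted: keep the fingertips on the upper half of the barrel. Leave everything else where it stands.

Things in the scene. Friction and masses are not known exactly. Their poses are not given: they have to be found in the camera images.
- pin: wooden rolling pin on the mat, about 0.8 kg: pale barrel 80 mm in diameter, 220 long, a red handle 28 mm thick at each end (384 over all). Origin mid-barrel on its axis, 40 mm above the mat. y runs along the pin; z points up at the start, to a thin red line along the barrel, and turns as it rolls (251 mm a turn). A hand on its top travels twice as far as the pin: use several short strokes
- stripe: flat yellow stripe on the mat, 20 mm wide (x), 300 long (y), nothing to feel. Origin at its middle on the mat's top face, z up. The pin must end above its middle line, y axes parallel (either way round). At the start it lies 85 to 150 mm from the pin, on the side towards the robot or away from it, nearly parallel to it
- mat: dark teal pastry mat fixed to the level steel worktop, 400 mm (x) by 660 (y), 3 thick, origin at the centre of its underside, turned up to 0.45 rad. The pin rolls on it with some resistance: let go at a slow speed it stops within a few mm. A finger pushing the barrel from behind rubs on it and may make it skid
- cutter_big: bystander, leave alone: large round steel pastry cutter, ring 60 mm across, 35 high; origin at the centre of its underside
- cutter_small: bystander, leave alone: small round copper cutter, ring 44 mm across, 35 high; origin at the centre of its underside
- spice_jar: bystander, leave alone: glass jar with a green cap, 48 mm across, 85 high; origin at the centre of its underside
- measure_cup: bystander, leave alone: aluminium measuring cup, 64 mm across, 60 high; origin at the centre of its underside
- small_bowl: bystander, leave alone: white bowl, 90 mm across, 45 high; origin at the centre of its underside
- shaker: bystander, leave alone: aluminium shaker, 68 mm across, 130 high; origin at the centre of its underside

How it is judged:
On the way:
1. the fingertips push on the top of the barrel (contact force between the fingers and pin above 0.3 N and height (world z) of the grasp point above 0.08 m), for 0.1 s.
At the end, for the whole second after the job is handed in: The pin rests on the mat, the middle of its barrel within 10 mm of the stripe's middle line and within 60 mm of its middle lengthwise, its length within 0.12 rad of the stripe's, and it has rolled there: the red line, on top at first, has turned more than 1.75 rad from up (x of pin in the frame of stripe between -0.01 and 0.01 m and y of pin in the frame of stripe between -0.06 and 0.06 m and angle between the y axis of pin and the y axis of stripe, either way round below 0.12 rad and height (world z) of pin between 0.038 and 0.047 m and angle between pin's own z axis and vertical above 1.75 rad and linear speed of pin below 0.01 m/s and angular speed of pin below 0.25 rad/s); the robot touches nothing.
It fails at once if the pin is lifted off the mat (more than 8 mm) (height (world z) of pin above 0.051 m).
It fails at once if the fingers go down beside the pin, clearly below the middle of its barrel, as for gripping it or its handles (height (world z) of the grasp point below 0.05 m and horizontal distance between the grasp point and pin below 0.23 m).
It fails at once if the pin is pressed harder than 40 N (contact force between the fingers and pin above 40 N).
It fails at once if a bystander is moved more than 15 mm (distance of any of cutter_big, cutter_small, spice_jar, measure_cup, small_bowl, shaker from where it was at the start of the episode above 0.015 m).
It also fails if it takes over 58 s, if anything falls off the work surface, if the arm or the gripper's body presses on something with over 40 N, if the wrist force passes 120 N, or if a joint passes its speed limit or range.

### The arm

A 7-joint arm with a two-finger parallel gripper is mounted at the origin on the work surface. World frame = base frame: x ahead of the robot, y to its left, z up, the work surface at z = 0. Lengths are in m, angles in rad, forces in N, time in s.
With the tool pointing down it reaches from about 0.4 to 0.85 m from the base axis. Payload 10.4 kg.
Tool frame: the origin (TCP) lies midway between the tips of the shut fingers; the grasp point (between the pads) lies 19 mm behind it; y points along the fingers, x is the direction in which the jaws open and shut, and the axes are right-handed (so a half turn about y gives the same grasp; the last joint's range is limited). The gripper opens to 87 mm and grips with 3 to 60 N. Pads are 19 mm wide; open, the fingers measure 117 mm over their backs; the gripper's body (75 mm by 190 mm) begins 51 mm behind the grasp point.
Start: joints at [1.322, 0.332, -0.065, 1.46, 0.022, 1.35, -0.088], TCP at [0.14, -0.609, 0.223] pointing down, gripper open.
Joint ranges: [-2.6, 2.6], [-0.5, 2.12], [-1.47, 1.34], [0.16, 2.42], [-1.27, 4.41], [0.06, 2.06], [-2.6, 2.6]. Speed limits (rad/s): [2.22, 2.22, 2.79, 2.79, 3.14, 3.14, 3.14].

### API

Orientations are given as a unit quaternion [x, y, z, w].
In Python, from bench import * gives the robot as it stands.
- The arm moves only by the tool jog_arm, never from a script. Its argument "commands" is a list of rows, each an object with "translation": the shift along the world's x, y, z in mm, a list of three; "twist": the turn about the world's z in rad. A call has 1 to 20 rows; each row shifts and turns the commanded pose from where the row before left it; what a row does not reach is not made up. A row lasts 1/10 s, in which the tool goes at most 50 mm and 8.59 degrees, less where a joint would pass 70% of its speed; a pose out of reach is approached as far as the arm can. A call is refused whole if a number of a shift passes 50 or a number of a turn 0.15, either way. A call with a gripper value outside its range is refused whole. "grip" is the closure, from 0 (fully open) to 1 (shut), set as the call begins (left out, the last holds). The fingers move at their own pace and stop on an object; "grip_force" is the grip in N (left out, the last holds). Time passes only in rows, so rows that do not move let the fingers close. It gives the time, the measured TCP pose, the force and the opening at its end, in the units of the state.
- read_state(): the state, without advancing time (a new reading comes with each control period).
- camera(name): name is "side" or "top"; returns a dict with "img" (384x512x3 uint8, red, green, blue), "fx", "fy", "cx", "cy" (pixels), "cam_to_world" (4x4, takes a point from camera to world coordinates). Camera axes: x right, y down, z forward; pixel columns grow to the right and rows downward; lengths in m; the calibration is good to about 2 mm. A picture is of the moment at which its call begins. There is no depth.
- close_job(): hands the job in, once; it reports no verdict.
The state is a dict: "time": time; "joint_positions": joint angles; "joint_vel": joint speeds; "joint_torque": joint torques, N m; "ee_pos": TCP position; "eef_rot": TCP orientation; "ft_force": force on the tool from outside, world axes, zero at the start; "torque": the same for the moment, N m; "width": finger opening in m.
Only numpy, scipy, OpenCV 4.12 (cv2) and the standard library are available. Lean on these libraries where they do the work, as an engineer would, in place of code of your own. Each camera call takes 0.05 s, during which the arm holds its last target.

## Working session

There is one attempt and no reset: what is moved stays moved. The work goes in short steps, Python scripts to look and compute and a tool call to move; the robot and the scene stay as the last step left them, time stands still between calls to the robot, and variables do not carry over. Pictures are saved under pics/ and viewed, and the job is handed in when it is done.

Besides the shell and the picture viewer there is one more tool, called after "Emit:" as name([rows], argument=value, ...), one row to a line, values as JSON. jog_arm: Moves the arm, as the interface text tells. Its arguments: {"type":"object","properties":{"commands":{"type":"array"},"grip":{"type":"number"},"grip_force":{"type":"number"}},"required":["commands"]}

```bash
mkdir -p pics
python3 - <<'E'
from bench import *
import cv2,numpy as np
s=read_state();print({k:np.round(v,3) for k,v in s.items()})
for n in("top","side"):
    c=camera(n);cv2.imwrite(f"pics/{n}0.png",c["img"][:,:,::-1]);print(n,c["fx"],c["fy"],c["cx"],c["cy"],np.round(c["cam_to_world"],3).tolist())
    np.save(f"{n}0.npy",c,allow_pickle=True)
E
```

```text
{'time': np.float64(0.0), 'joint_positions': array([ 1.322,  0.333, -0.065,  1.461,  0.022,  1.35 , -0.088]), 'joint_vel': array([ 0.   ,  0.001, -0.   ,  0.   , -0.   ,  0.001,  0.002]), 'joint_torque': array([-1.0000e-03, -6.2326e+01,  2.4000e-02, -3.8990e+01, -6.1000e-02,
        4.0000e-02,  0.0000e+00]), 'ee_pos': array([ 0.14 , -0.609,  0.222]), 'eef_rot': array([-0.553,  0.441, -0.44 ,  0.553]), 'ft_force': array([-0.062, -0.038, -0.367]), 'torque': array([-0.006,  0.029, -0.03 ]), 'width': np.float64(0.087)}
top 354.91122135522954 354.91122135522954 259.6965702900867 195.57005178878444 [[-0.003, -0.989, 0.15, 0.456], [-0.999, -0.002, -0.035, 0.061], [0.035, -0.15, -0.988, 0.977], [0.0, 0.0, 0.0, 1.0]]
side 374.9251623731637 374.9251623731637 261.0985777563577 191.9188717830176 [[-0.862, -0.385, 0.329, 0.261], [-0.506, 0.63, -0.589, 0.59], [0.02, -0.674, -0.738, 0.786], [0.0, 0.0, 0.0, 1.0]]
```

View pics/top0.png

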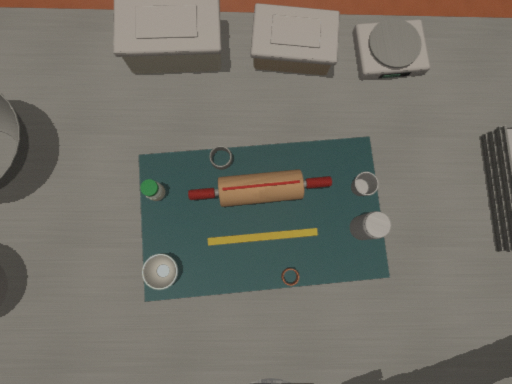

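View pics/side0.png

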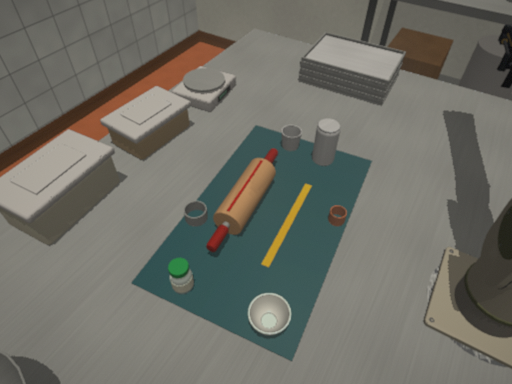

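The top view shows the pin barrel around (260,188), with handles at (202,194) and (319,183). The stripe runs from (208,241) to (317,232), on the robot's side. Next I measure these.

```bash
cat > h.py <<'E'
from bench import *
import cv2,numpy as np
def ray(c,uv,z):
    uv=np.atleast_2d(np.asarray(uv,float));T=np.array(c["cam_to_world"])
    d=np.c_[(uv[:,0]-c["cx"])/c["fx"],(uv[:,1]-c["cy"])/c["fy"],np.ones(len(uv))]@T[:3,:3].T
    return T[:3,3]+d*((z-T[2,3])/d[:,2])[:,None]
def blobs(m,amin=15):
    n,l,st,ce=cv2.connectedComponentsWithStats(m.astype(np.uint8))
    return sorted([(st[i,4],ce[i],l==i) for i in range(1,n) if st[i,4]>=amin],key=lambda t:-t[0])
def masks(img):
    h=cv2.cvtColor(img,cv2.COLOR_RGB2HSV);H,S,V=[h[...,i].astype(int) for i in range(3)]
    return dict(yellow=(H>=21)&(H<=32)&(S>170)&(V>110),red=((H<=4)|(H>=175))&(S>190)&(V>50),wood=(H>=7)&(H<=20)&(S>90)&(V>110))
def fit(m):
    ys,xs=np.nonzero(m);v=cv2.fitLine(np.c_[xs,ys].astype(np.float32),cv2.DIST_L2,0,.01,.01).ravel()
    t=(xs-v[2])*v[0]+(ys-v[3])*v[1]
    return v[2:]+np.outer([t.min(),t.max()],v[:2])
def measure(c,win=None):
    M=masks(c["img"]);R={}
    b=blobs(M["yellow"]);print("yellow",[(a,x.round(1).tolist()) for a,x,_ in b][:5])
    b2=blobs(M["red"]);print("red",[(a,x.round(1).tolist()) for a,x,_ in b2][:8])
    b3=blobs(M["wood"],80);print("wood",[(a,x.round(1).tolist()) for a,x,_ in b3][:5])
    return b,b2,b3
E
python3 - <<'E'
from h import *
for n in("top","side"):
    c=np.load(f"{n}0.npy",allow_pickle=True).item()
    b,r,w=measure(c)
    y=ray(c,fit(b[0][2]),.003);print(n,"stripe",y.round(4).tolist(),np.linalg.norm(y[1]-y[0]),y.mean(0))
    for a,x,m in r[:6]:
        e=fit(m);print(a,e.round(1).tolist(),"z.043",ray(c,e,.043).round(4).tolist(),"z.083",ray(c,e,.083).round(4).tolist())
E
```

```text
yellow []
red []
wood [(np.int32(3781), [388.3, 6.7]), (np.int32(2132), [260.5, 187.4]), (np.int32(963), [59.0, 3.8])]Traceback (most recent call last):
  File "<stdin>", line 5, in <module>
IndexError: list index out of range
```

Run:
```python
from h import *
for n,P in(("top",[(262,237),(202,194),(319,183),(261,184),(260,195)]),("side",[(287,225),(218,237),(272,156),(245,185)])):
    c=np.load(f"{n}0.npy",allow_pickle=True).item();h=cv2.cvtColor(c["img"],cv2.COLOR_RGB2HSV)
    for u,v in P: print(n,u,v,c["img"][v,u],h[v,u])
```

```text
top 262 237 [171 147  61] [ 23 164 171]
top 202 194 [131  48  41] [  2 175 131]
top 319 183 [129  45  41] [  1 174 129]
top 261 184 [157  71  55] [  5 166 157]
top 260 195 [144 112  79] [ 15 115 144]
side 287 225 [191 148  41] [ 21 200 191]
side 218 237 [134  40  34] [  2 190 134]
side 272 156 [126  46  39] [  2 176 126]
side 245 185 [160  49  39] [  2 193 160]
```

```bash
sed -i 's/(H>=21)&(H<=32)&(S>170)&(V>110)/(H>=19)\&(H<=32)\&(S>130)\&(V>110)/; s/(S>190)&(V>50)/(S>140)\&(V>50)/; s/(H<=4)|/(H<=6)|/' h.py
python3 - <<'E'
from h import *
for n in("top","side"):
    c=np.load(f"{n}0.npy",allow_pickle=True).item()
    b,r,w=measure(c)
    y=ray(c,fit(b[0][2]),.003);print(n,"stripe",y.round(4).tolist(),np.linalg.norm(y[1]-y[0]),y.mean(0))
    for a,x,m in r[:6]:
        e=fit(m);print(a,e.round(1).tolist(),"z.043",ray(c,e,.043).round(4).tolist(),"z.083",ray(c,e,.083).round(4).tolist())
E
```

```text
yellow [(np.int32(789), [261.9, 236.2])]
red [(np.int32(235), [201.3, 193.5]), (np.int32(229), [318.5, 182.0]), (np.int32(194), [261.3, 184.9])]
wood [(np.int32(3781), [388.3, 6.7]), (np.int32(2132), [260.5, 187.4]), (np.int32(963), [59.0, 3.8])]
top stripe [[0.4788, 0.1675, 0.003], [0.5054, -0.1294, 0.003]] 0.2980684078052673 [0.49206323 0.01908927 0.003     ]
235 [[188.8, 194.4], [213.8, 192.6]] z.043 [[0.601, 0.2154, 0.043], [0.6059, 0.1495, 0.043]] z.083 [[0.5948, 0.2087, 0.083], [0.5995, 0.1457, 0.083]]
229 [[306.3, 183.1], [331.1, 180.8]] z.043 [[0.6325, -0.0979, 0.043], [0.639, -0.1654, 0.043]] z.083 [[0.6249, -0.0912, 0.083], [0.6312, -0.1557, 0.083]]
194 [[223.0, 188.6], [299.0, 181.2]] z.043 [[0.6167, 0.1254, 0.043], [0.6376, -0.0784, 0.043]] z.083 [[0.6098, 0.1227, 0.083], [0.6298, -0.0724, 0.083]]
yellow [(np.int32(698), [285.7, 225.9])]
red [(np.int32(284), [217.0, 237.7]), (np.int32(123), [243.7, 186.3]), (np.int32(101), [271.1, 154.9])]
wood [(np.int32(3020), [139.9, 91.1]), (np.int32(1699), [247.5, 190.1])]
side stripe [[0.482, 0.1669, 0.003], [0.5088, -0.1327, 0.003]] 0.30078086231695417 [0.49540627 0.0170611  0.003     ]
284 [[209.2, 249.5], [224.7, 226.1]] z.043 [[0.6033, 0.2185, 0.043], [0.6108, 0.1429, 0.043]] z.083 [[0.5849, 0.2385, 0.083], [0.592, 0.167, 0.083]]
123 [[227.6, 210.4], [260.8, 160.9]] z.043 [[0.633, 0.0972, 0.043], [0.6546, -0.1079, 0.043]] z.083 [[0.613, 0.1237, 0.083], [0.6334, -0.0704, 0.083]]
101 [[267.9, 160.0], [274.8, 148.9]] z.043 [[0.6388, -0.1218, 0.043], [0.6454, -0.1755, 0.043]] z.083 [[0.6185, -0.0835, 0.083], [0.6247, -0.1343, 0.083]]
```

Run:
```python
from h import *
from scipy.spatial.transform import Rotation as R
m=R.from_quat(read_state()["eef_rot"]).as_matrix();print(m.round(3));x=m[:,0]
print("jaw yaw",np.arctan2(x[1],x[0]))
pa=np.arctan2(.381,-.038);print("pin axis yaw",pa, "twist",[(pa-np.arctan2(x[1],x[0])+np.pi/2)%np.pi-np.pi/2])
```

```text
[[ 0.224 -0.     0.975]
 [-0.975  0.001  0.224]
 [-0.001 -1.    -0.   ]]
jaw yaw -1.345002544820174
pin axis yaw 1.6702051040320336 twist [np.float64(-0.1263850047375854)]
```

Emit:
jog_arm([
  {"translation": [24,31,0],"twist": -0.0063},
  {"translation": [24,31,0],"twist": -0.0063},
  {"translation": [24,31,0],"twist": -0.0063},
  {"translation": [24,31,0],"twist": -0.0063},
  {"translation": [24,31,0],"twist": -0.0063},
  {"translation": [24,31,0],"twist": -0.0063},
  {"translation": [24,31,0],"twist": -0.0063},
  {"translation": [24,31,0],"twist": -0.0063},
  {"translation": [24,31,0],"twist": -0.0063},
  {"translation": [24,31,0],"twist": -0.0063},
  {"translation": [24,31,0],"twist": -0.0063},
  {"translation": [24,31,0],"twist": -0.0063},
  {"translation": [24,31,0],"twist": -0.0063},
  {"translation": [24,31,0],"twist": -0.0063},
  {"translation": [24,31,0],"twist": -0.0063},
  {"translation": [24,31,0],"twist": -0.0063},
  {"translation": [24,31,0],"twist": -0.0063},
  {"translation": [24,31,0],"twist": -0.0063},
  {"translation": [24,31,0],"twist": -0.0063},
  {"translation": [24,31,0],"twist": -0.0063},
])

```text
time: 2.1
ee_pos: [0.6206, 0.012, 0.2222]
eef_rot: [0.524, -0.475, 0.475, -0.524]
ft_force: [-0.3, 0.1, 0.5]
width: 0.0869
```

Emit:
jog_arm([
  {"translation": [4,5,-30]},
  {"translation": [4,5,-30]},
  {"translation": [3,4,-30]},
  {"translation": [0,0,-25]},
  {"translation": [0,0,-12]},
  {"translation": [0,0,0]},
  {"translation": [0,0,0]},
])

```text
invalid input at $.commands[0]: expected keys translation, twist
```

Run:
```python
from h import *
for n in("top","side"):
    c=camera(n);cv2.imwrite(f"pics/{n}1.png",c["img"][:,:,::-1])
```

```text
(no output)
```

View pics/side1.png

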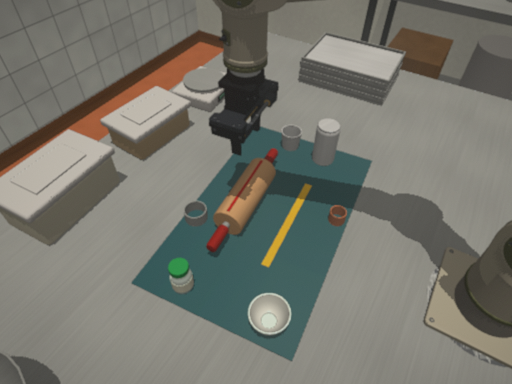

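View pics/top1.png

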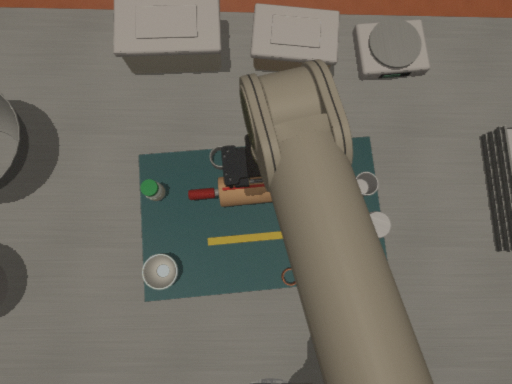

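The move was refused because every row needs a twist key. The pictures show the hand above the pin, with both views of the barrel still usable. I'll lower it now.

Emit:
jog_arm([
  {"translation": [4,5,-30],"twist": 0},
  {"translation": [4,5,-30],"twist": 0},
  {"translation": [3,4,-30],"twist": 0},
  {"translation": [0,0,-25],"twist": 0},
  {"translation": [0,0,-12],"twist": 0},
  {"translation": [0,0,0],"twist": 0},
  {"translation": [0,0,0],"twist": 0},
])

```text
time: 2.9
ee_pos: [0.6314, 0.0247, 0.0966]
eef_rot: [-0.524, 0.474, -0.475, 0.524]
ft_force: [-0.7, 1.2, 0.5]
width: 0.087
```

Emit:
jog_arm([
  {"translation": [0,0,-4],"twist": 0},
  {"translation": [0,0,-4],"twist": 0},
  {"translation": [0,0,-3],"twist": 0},
  {"translation": [0,0,-1],"twist": 0},
  {"translation": [0,0,0],"twist": 0},
  {"translation": [0,0,0],"twist": 0},
])

```text
time: 3.5
ee_pos: [0.631, 0.0249, 0.0836]
eef_rot: [0.524, -0.474, 0.474, -0.524]
ft_force: [-0.7, -0.3, -0.5]
width: 0.0872
```

Run:
```python
from h import *
c=camera("side");cv2.imwrite("pics/side2.png",cv2.resize(c["img"][90:290,150:350,::-1],None,fx=3,fy=3))
```

```text
(no output)
```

View pics/side2.png

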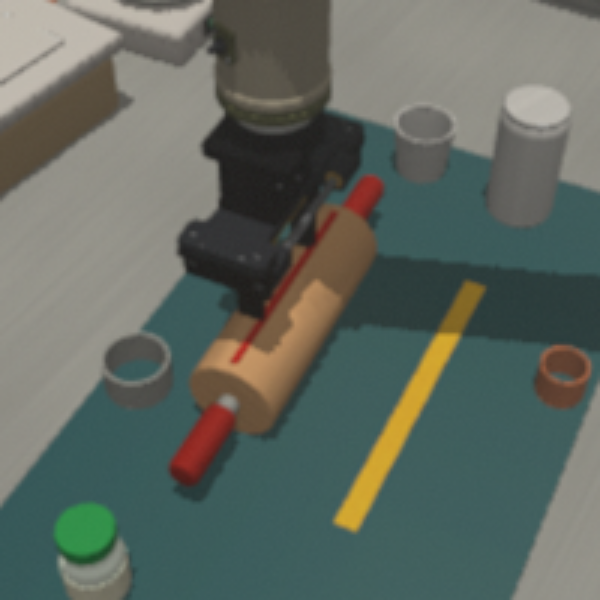

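The fingers stand just behind the red line on the barrel top. I'll press lightly and feel for the force.

Emit:
jog_arm([
  {"translation": [0,0,-1],"twist": 0},
  {"translation": [0,0,-1],"twist": 0},
  {"translation": [0,0,0],"twist": 0},
])

```text
time: 3.85
ee_pos: [0.6324, 0.025, 0.0832]
eef_rot: [-0.523, 0.474, -0.475, 0.525]
ft_force: [0.9, -0.8, 8.9]
width: 0.0869
```

Emit:
jog_arm([
  {"translation": [-2,-0.2,0],"twist": 0},
  {"translation": [-4,-0.4,0],"twist": 0},
  {"translation": [-4,-0.4,0],"twist": 0},
  {"translation": [-4,-0.4,0],"twist": 0},
  {"translation": [-4,-0.4,0],"twist": 0},
  {"translation": [-4,-0.4,0],"twist": 0},
  {"translation": [-4,-0.4,0],"twist": 0},
  {"translation": [-4,-0.4,0],"twist": 0},
  {"translation": [-4,-0.4,0],"twist": 0},
  {"translation": [-4,-0.4,0],"twist": 0},
  {"translation": [-2,-0.2,0],"twist": 0},
  {"translation": [0,0,0],"twist": 0},
  {"translation": [0,0,0],"twist": 0},
])

```text
time: 5.15
ee_pos: [0.5923, 0.0209, 0.0832]
eef_rot: [-0.524, 0.474, -0.475, 0.525]
ft_force: [-0.1, -0.5, 9.5]
width: 0.087
```

Run:
```python
from h import *
c=camera("side");cv2.imwrite("pics/side3.png",cv2.resize(c["img"][90:290,150:350,::-1],None,fx=3,fy=3))
```

```text
(no output)
```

View pics/side3.png

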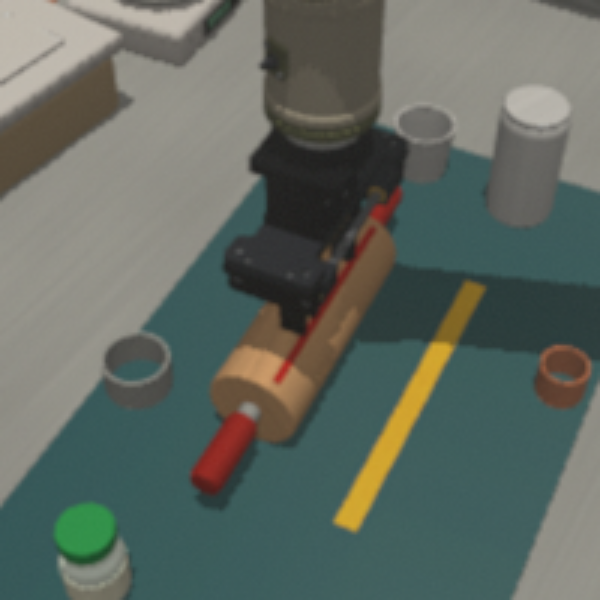

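Clean roll: the pin moved about 20 mm and the red line turned with it. I'll repeat the stroke.

Emit:
jog_arm([
  {"translation": [0,0,4],"twist": 0},
  {"translation": [0,0,5],"twist": 0},
  {"translation": [11,1.1,0],"twist": 0},
  {"translation": [11,1.1,0],"twist": 0},
  {"translation": [0,0,-5],"twist": 0},
  {"translation": [0,0,-2],"twist": 0},
  {"translation": [0,0,-1],"twist": 0},
  {"translation": [0,0,-1],"twist": 0},
  {"translation": [-4,-0.4,0],"twist": 0},
  {"translation": [-4,-0.4,0],"twist": 0},
  {"translation": [-4,-0.4,0],"twist": 0},
  {"translation": [-4,-0.4,0],"twist": 0},
  {"translation": [-4,-0.4,0],"twist": 0},
  {"translation": [-4,-0.4,0],"twist": 0},
  {"translation": [-4,-0.4,0],"twist": 0},
  {"translation": [-4,-0.4,0],"twist": 0},
  {"translation": [-4,-0.4,0],"twist": 0},
  {"translation": [-4,-0.4,0],"twist": 0},
  {"translation": [-4,-0.4,0],"twist": 0},
  {"translation": [0,0,0],"twist": 0},
])

```text
time: 7.2
ee_pos: [0.5698, 0.0188, 0.0831]
eef_rot: [-0.524, 0.474, -0.475, 0.525]
ft_force: [-1.3, -0.1, 10.8]
width: 0.0872
```

Emit:
jog_arm([
  {"translation": [0,0,4],"twist": 0},
  {"translation": [0,0,5],"twist": 0},
  {"translation": [11,1.1,0],"twist": 0},
  {"translation": [11,1.1,0],"twist": 0},
  {"translation": [0,0,-5],"twist": 0},
  {"translation": [0,0,-2],"twist": 0},
  {"translation": [0,0,-1],"twist": 0},
  {"translation": [0,0,-1],"twist": 0},
  {"translation": [-4,-0.4,0],"twist": 0},
  {"translation": [-4,-0.4,0],"twist": 0},
  {"translation": [-4,-0.4,0],"twist": 0},
  {"translation": [-4,-0.4,0],"twist": 0},
  {"translation": [-4,-0.4,0],"twist": 0},
  {"translation": [-4,-0.4,0],"twist": 0},
  {"translation": [-4,-0.4,0],"twist": 0},
  {"translation": [-4,-0.4,0],"twist": 0},
  {"translation": [-4,-0.4,0],"twist": 0},
  {"translation": [-4,-0.4,0],"twist": 0},
  {"translation": [-4,-0.4,0],"twist": 0},
  {"translation": [0,0,0],"twist": 0},
])

```text
time: 9.2
ee_pos: [0.548, 0.0167, 0.0831]
eef_rot: [-0.524, 0.473, -0.475, 0.525]
ft_force: [-0.6, -0.1, 12.9]
width: 0.0869
```

Run:
```python
from h import *
c=camera("side");cv2.imwrite("pics/side4.png",cv2.resize(c["img"][90:290,150:350,::-1],None,fx=3,fy=3))
b,r,w=measure(c)
for a,x,m in r[:6]:
    e=fit(m);print(a,e.round(1).tolist(),"z.043",ray(c,e,.043).round(4).tolist())
```

```text
yellow [(np.int32(677), [285.1, 227.0])]
red [(np.int32(291), [240.8, 247.0]), (np.int32(15), [292.0, 165.9])]
wood [(np.int32(3088), [138.9, 91.5]), (np.int32(726), [263.7, 210.8])]
291 [[233.6, 259.4], [247.9, 234.9]] z.043 [[0.5396, 0.2115, 0.043], [0.5477, 0.1359, 0.043]]
15 [[290.8, 167.9], [293.4, 163.6]] z.043 [[0.5665, -0.1276, 0.043], [0.5685, -0.1473, 0.043]]
```

View pics/side4.png

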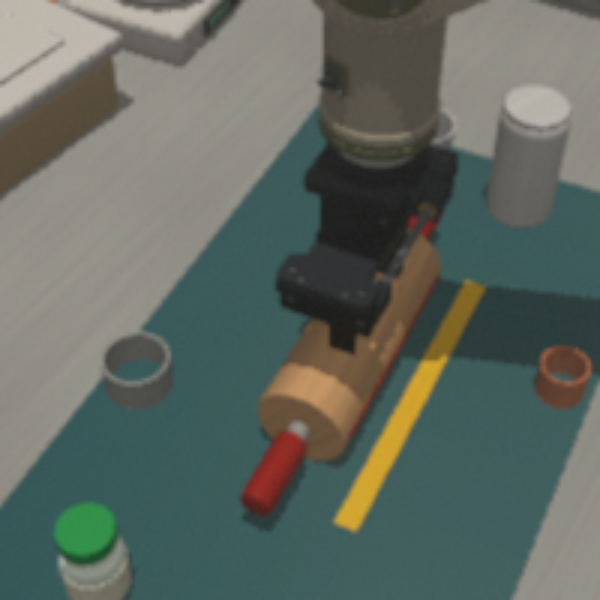

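The pin has rolled 64 mm as planned, with about 62 mm left. I'll make two more strokes, pressing slightly lighter.

Emit:
jog_arm([
  {"translation": [0,0,4],"twist": 0},
  {"translation": [0,0,5],"twist": 0},
  {"translation": [11,1.1,0],"twist": 0},
  {"translation": [11,1.1,0],"twist": 0},
  {"translation": [0,0,-5],"twist": 0},
  {"translation": [0,0,-2],"twist": 0},
  {"translation": [0,0,-1],"twist": 0},
  {"translation": [0,0,-0.5],"twist": 0},
  {"translation": [-4,-0.4,0],"twist": 0},
  {"translation": [-4,-0.4,0],"twist": 0},
  {"translation": [-4,-0.4,0],"twist": 0},
  {"translation": [-4,-0.4,0],"twist": 0},
  {"translation": [-4,-0.4,0],"twist": 0},
  {"translation": [-4,-0.4,0],"twist": 0},
  {"translation": [-4,-0.4,0],"twist": 0},
  {"translation": [-4,-0.4,0],"twist": 0},
  {"translation": [-4,-0.4,0],"twist": 0},
  {"translation": [-4,-0.4,0],"twist": 0},
  {"translation": [-4,-0.4,0],"twist": 0},
  {"translation": [0,0,0],"twist": 0},
])

```text
time: 11.25
ee_pos: [0.5257, 0.0144, 0.0832]
eef_rot: [-0.524, 0.474, -0.475, 0.525]
ft_force: [-1.1, -0.2, 10.3]
width: 0.087
```

Emit:
jog_arm([
  {"translation": [0,0,4],"twist": 0},
  {"translation": [0,0,5],"twist": 0},
  {"translation": [11,1.1,0],"twist": 0},
  {"translation": [11,1.1,0],"twist": 0},
  {"translation": [0,0,-5],"twist": 0},
  {"translation": [0,0,-2],"twist": 0},
  {"translation": [0,0,-1],"twist": 0},
  {"translation": [0,0,-1],"twist": 0},
  {"translation": [-4,-0.4,0],"twist": 0},
  {"translation": [-4,-0.4,0],"twist": 0},
  {"translation": [-4,-0.4,0],"twist": 0},
  {"translation": [-4,-0.4,0],"twist": 0},
  {"translation": [-4,-0.4,0],"twist": 0},
  {"translation": [-4,-0.4,0],"twist": 0},
  {"translation": [-4,-0.4,0],"twist": 0},
  {"translation": [-4,-0.4,0],"twist": 0},
  {"translation": [-4,-0.4,0],"twist": 0},
  {"translation": [-4,-0.4,0],"twist": 0},
  {"translation": [-4,-0.4,0],"twist": 0},
  {"translation": [0,0,0],"twist": 0},
])

```text
time: 13.25
ee_pos: [0.5036, 0.0122, 0.0831]
eef_rot: [-0.524, 0.474, -0.475, 0.525]
ft_force: [-0.1, 0.3, 9.2]
width: 0.0872
```

Run:
```python
from h import *
for n in("side","top"):
  c=camera(n);cv2.imwrite(f"pics/{n}5.png",c["img"][:,:,::-1])
  b,r,w=measure(c)
  for a,x,m in r[:6]:
    e=fit(m);print(a,e.round(1).tolist(),"z.043",ray(c,e,.043).round(4).tolist())
```

```text
yellow [(np.int32(146), [269.0, 257.3])]
red [(np.int32(298), [257.8, 253.8])]
wood [(np.int32(3088), [139.0, 91.5]), (np.int32(425), [272.4, 226.9])]
298 [[250.8, 266.5], [264.6, 241.3]] z.043 [[0.4958, 0.207, 0.043], [0.5035, 0.1311, 0.043]]
yellow [(np.int32(92), [215.7, 241.0])]
red [(np.int32(238), [204.5, 234.2]), (np.int32(147), [328.3, 221.3])]
wood [(np.int32(3781), [388.3, 6.7]), (np.int32(963), [59.0, 3.8]), (np.int32(86), [223.8, 232.3])]
238 [[191.7, 235.7], [217.4, 232.7]] z.043 [[0.4921, 0.2049, 0.043], [0.4998, 0.1384, 0.043]]
147 [[319.1, 221.5], [336.1, 221.1]] z.043 [[0.529, -0.1297, 0.043], [0.5302, -0.1751, 0.043]]
```

View pics/side5.png

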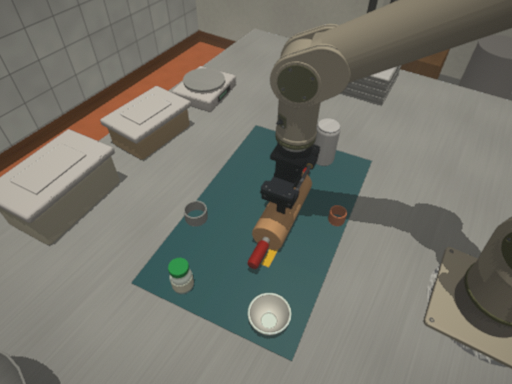

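About 18.5 mm is left, so the last stroke is 37 mm of hand travel, slowing at the end.

Emit:
jog_arm([
  {"translation": [0,0,4],"twist": 0},
  {"translation": [0,0,5],"twist": 0},
  {"translation": [10,1,0],"twist": 0},
  {"translation": [9,0.9,0],"twist": 0},
  {"translation": [0,0,-5],"twist": 0},
  {"translation": [0,0,-2],"twist": 0},
  {"translation": [0,0,-1],"twist": 0},
  {"translation": [0,0,-1],"twist": 0},
  {"translation": [-4,-0.4,0],"twist": 0},
  {"translation": [-4,-0.4,0],"twist": 0},
  {"translation": [-4,-0.4,0],"twist": 0},
  {"translation": [-4,-0.4,0],"twist": 0},
  {"translation": [-4,-0.4,0],"twist": 0},
  {"translation": [-4,-0.4,0],"twist": 0},
  {"translation": [-4,-0.4,0],"twist": 0},
  {"translation": [-4,-0.4,0],"twist": 0},
  {"translation": [-3,-0.3,0],"twist": 0},
  {"translation": [-2,-0.2,0],"twist": 0},
  {"translation": [0,0,0],"twist": 0},
  {"translation": [0,0,0],"twist": 0},
])

```text
time: 15.35
ee_pos: [0.486, 0.0105, 0.0831]
eef_rot: [-0.524, 0.474, -0.475, 0.525]
ft_force: [-1.0, -0.1, 11.4]
width: 0.0867
```

Emit:
jog_arm([
  {"translation": [0,0,1],"twist": 0},
  {"translation": [0,0,1],"twist": 0},
  {"translation": [0,0,4],"twist": 0},
  {"translation": [0,0,10],"twist": 0},
  {"translation": [0,0,30],"twist": 0},
  {"translation": [0,0,40],"twist": 0},
  {"translation": [0,0,40],"twist": 0},
  {"translation": [10,-30,10],"twist": 0},
  {"translation": [10,-40,0],"twist": 0},
  {"translation": [10,-40,0],"twist": 0},
  {"translation": [10,-40,0],"twist": 0},
  {"translation": [0,-40,0],"twist": 0},
  {"translation": [-10,-40,0],"twist": 0},
  {"translation": [-20,-40,0],"twist": 0},
  {"translation": [-30,-40,0],"twist": 0},
  {"translation": [-30,-40,0],"twist": 0},
  {"translation": [0,0,0],"twist": 0},
])

```text
time: 17.05
ee_pos: [0.4296, -0.3465, 0.2184]
eef_rot: [0.523, -0.477, 0.477, -0.521]
ft_force: [0.5, -0.5, -0.8]
width: 0.0869
```

Run:
```python
from h import *
for n in("side","top"):
  c=camera(n);cv2.imwrite(f"pics/{n}6.png",c["img"][:,:,::-1])
  b,r,w=measure(c)
  for a,x,m in r[:6]:
    e=fit(m);print(a,e.round(1).tolist(),"z.043",ray(c,e,.043).round(4).tolist())
```

```text
yellow []
red [(np.int32(292), [265.3, 256.6]), (np.int32(102), [312.2, 167.5])]
wood [(np.int32(3078), [139.3, 91.3]), (np.int32(1985), [291.7, 205.8])]
292 [[258.8, 268.9], [271.8, 244.4]] z.043 [[0.4771, 0.2033, 0.043], [0.4845, 0.1297, 0.043]]
102 [[309.3, 172.8], [315.4, 161.7]] z.043 [[0.5127, -0.1373, 0.043], [0.5176, -0.1884, 0.043]]
yellow []
red [(np.int32(241), [205.0, 241.7]), (np.int32(237), [324.7, 228.9])]
wood [(np.int32(3781), [388.3, 6.7]), (np.int32(2431), [265.9, 235.3]), (np.int32(962), [59.0, 3.7])]
241 [[192.0, 243.0], [217.7, 240.4]] z.043 [[0.4734, 0.2037, 0.043], [0.4799, 0.1373, 0.043]]
237 [[312.3, 230.1], [337.3, 227.6]] z.043 [[0.5063, -0.111, 0.043], [0.5128, -0.1777, 0.043]]
```

View pics/top6.png

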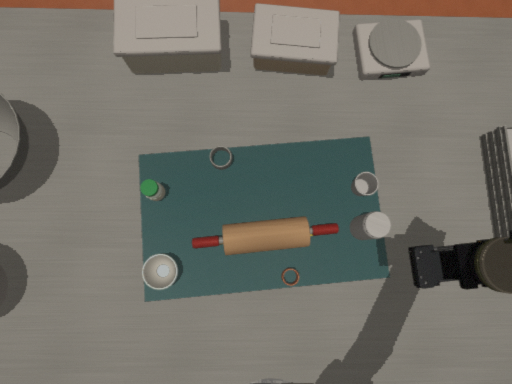

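View pics/side6.png

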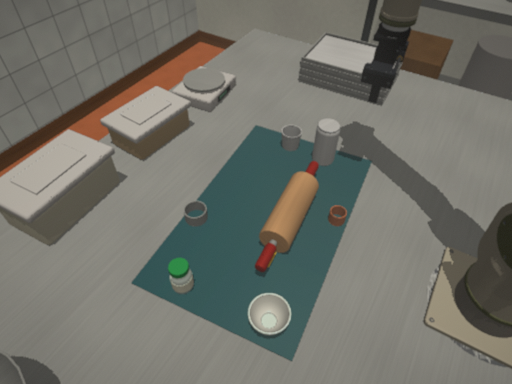

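Both views agree. The pin's centre is about 1 mm from the stripe line and 6 mm along it, parallel within about 0.015 rad. The red line is hidden underneath and the hand is clear.

Run:
```python
from bench import *
print(close_job())
```

```text
the job is handed in; nothing more can be done
None
```

The pin now lies over the yellow stripe, and I've handed the job in; no verdict was reported.

**What I did:** I rolled it about 127 mm towards the robot in six strokes. The two open fingertips pressed on the top of the barrel with about 9–13 N, measured at the stroke ends. I then lifted the hand straight up and moved it well clear. The whole job took about 17 s of the 58 s allowed.

**Last checks:**
- **Position:** The two cameras put the pin's centre about 0.5 mm (top) and 1 mm (side) from the stripe's middle line. It is about 6 mm off lengthwise in the top view and 10 mm in the side view. These are well inside the 10 mm and 60 mm limits, and the stripe readings from the two cameras differed by 3 mm.
- **Alignment:** The pin is about 0.015 rad off the stripe's direction, against a limit of 0.12 rad.
- **Rolling:** The pin travelled half the hand's distance throughout, so it rolled without slipping. That is about 3.15 rad of turn, against the required 1.75, and the red line is now out of sight underneath.
- **Surroundings:** The other objects look unmoved in the before and after pictures; I did not measure their positions.

One move call was refused before anything moved, because I left out the twist values. No final check failed.

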